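# Shut off and vent one airbrush line on the air manifold

### The arm

A 7-joint arm with a two-finger parallel gripper is mounted at the origin on the work surface. World frame = base frame: x ahead of the robot, y to its left, z up, the work surface at z = 0. Lengths are in m, angles in rad, forces in N, time in s.
With the tool pointing down it reaches from about 0.4 to 0.875 m from the base axis. Payload 19.3 kg.
Tool frame: the origin (TCP) lies on the mounting face of the last link; the fingertips stand 173 mm ahead of it and the grasp point (between the pads) lies 155 mm ahead of it; x points along the fingers, y is the direction in which the jaws open and shut, and the axes are right-handed (so a half turn about x gives the same grasp; the last joint's range is limited). The gripper opens to 85 mm and grips with 20 to 120 N. Pads are 22 mm wide; open, the fingers measure 114 mm over their backs; the gripper's body (76 mm by 85 mm) begins 54 mm behind the grasp point. The pads swing forward as they close: fully open they stand 13 mm farther back than shut.
Start: joints at [1.259, 0.521, -0.036, 1.599, 0.021, 1.021, -0.113], TCP at [0.15, -0.607, 0.405] pointing down, gripper open.
Joint ranges: [-2.91, 2.91], [-0.3, 2.13], [-1.5, 1.42], [0.17, 2.43], [-1.26, 4.41], [0.16, 1.93], [-2.52, 2.52]. Speed limits (rad/s): [1.89, 1.89, 2.39, 2.39, 3.01, 3.01, 3.01].

### API

Orientations are given as a unit quaternion [x, y, z, w].
In Python, from workcell import sense, camera, job_done gives the robot as it stands.
- The arm moves only by the tool jog_arm, never from a script. Its argument "steps" is a list of rows, each an object with "dp": the shift along the tool's x, y, z in mm, a list of three; "turn": the turn, a rotation vector about the tool's x, y, z in degrees, a list of three; "fingers": the opening, from 0 (shut) to 1 (fully open). A call has 1 to 10 rows; each row shifts and turns the commanded pose from where the row before left it, along the tool's axes as they then stand; what a row does not reach is not made up. A row lasts 1/12 s, in which the tool goes at most 41.7 mm and 7.16 degrees, less where a joint would pass 70% of its speed; a pose out of reach is approached as far as the arm can. A call is refused whole if a number of a shift passes 41.7 or a number of a turn 7.16, either way. A call with a gripper value outside its range is refused whole. The fingers move at their own pace and stop on an object; "grip_force" is the grip in N (left out, the last holds). Time passes only in rows, so rows that do not move let the fingers close. It gives the time, the measured TCP pose, the force and the opening at its end, in the units of the state.
- sense(): the state, without advancing time (a new reading comes with each control period).
- camera(name): name is "scene" or "top"; returns a dict with "color" (400x640x3 uint8, red, green, blue), "camera_matrix" (3x3 intrinsics, pixels), "k1" (the pictures are not rectified: a ray, as slopes to the right and down, at radius r is drawn at 1 + k1 r^2 times it, then the intrinsics apply), "T" (4x4, takes a point from camera to world coordinates). Camera axes: x right, y down, z forward; pixel columns grow to the right and rows downward; lengths in m; the calibration is good to about 2 mm. A picture is of the moment at which its call begins. There is no depth.
- job_done(): hands the job in, once; it reports no verdict.
The state is a dict: "time_s": time; "joint_pos": joint angles; "qd": joint speeds; "joint_torque": joint torques, N m; "tool_pos": TCP position; "ee_rot": TCP orientation; "contact_force": force on the tool from outside, world axes, zero at the start; "torque": the same for the moment, N m; "opening": finger opening in m.
Only numpy, scipy, OpenCV 4.12 (cv2) and the standard library are available. Lean on these libraries where they do the work, as an engineer would, in place of code of your own. Each camera call takes 0.05 s, during which the arm holds its last target.

### The job

Isolate the yellow airbrush line: screw its yellow knob shut (clockwise seen from above) until you feel it meet its soft seat, and snug it up a little without crushing the seat; then hold the yellow line's bleed button well down for a good second to let its air out, and let go. Do not touch the other lines' knobs, buttons or blocks, and leave everything lying about on the bench where it is.

Things in the scene. Friction and masses are not known exactly. Their poses are not given: they have to be found in the camera images.
- panel: Compressed-air manifold fixed on the bench: grey base plate 235 x 470 mm with a row of five valve blocks 56 mm apart, a filter-regulator at its +y end (137 mm tall) and a dial gauge at its -y end (100 mm tall). Origin on the bench under the middle of the row; x points across the row to the outlet side, y along it, z up. The bleed buttons are on its -x side, which faces the robot.
- station_yellow: The yellow line's valve block (one of the three inner blocks). Origin on the bench below its knob's axis, axes as the panel's. Block 60 x 52 mm, top at z 75 mm, brass bonnet 30 mm across on it; knob above. Low step in front (-x) for the bleed button, top at z 60 mm; copper pipe behind, no higher than 61 mm. All five blocks are alike but for the colour.
- yellow_grip (a point): Middle of the yellow knob: round, upright, 36 mm in diameter, 25 mm tall, from 105 to 130 mm above the bench; this point is on its axis at 117.5 mm. Axes as the block's, they do not turn with the knob. 20 mm free between neighbouring knobs; in front of and behind it nothing higher than 85 mm within 90 mm.
- seat_yellow (a joint): How far (rad of knob turn) the yellow knob is screwed past the first touch of its soft seat; 0 while open. The knob, without pointer, starts open by an unknown 0.6 to 1.7 rad. Turning freely takes 0.15 N m of friction; past the touch the torque climbs 1.2 N m per rad. 0.1 to 0.3 is snug; let go, it eases back to about 0.11 and stays; past 0.55 (0.8 N m) the seat is crushed.
- bleed_yellow (a joint): how far the yellow bleed button is pressed down, m: 0 up, 0.008 fully down. A spring brings it back.
- bleed_yellow_top (a point): Centre of the top face of the yellow bleed button, 16 mm in diameter, 68 mm in front (-x) of its knob's axis, 84 mm above the bench when up, in a steel collar 32 mm across that ends at 72 mm. Moves straight down with the button: 3 N to start it, 10 N fully home. The line vents when it is more than 4 mm down.
- station_red: the red line's valve block, with red knob and button: same shape as the yellow one, origin and axes likewise. Must not be touched.
- station_blue: the blue line's valve block, with blue knob and button: same shape as the yellow one, origin and axes likewise. Must not be touched.
- station_green: the green line's valve block, with green knob and button: same shape as the yellow one, origin and axes likewise. Must not be touched.
- station_black: the black line's valve block, with black knob and button: same shape as the yellow one, origin and axes likewise. Must not be touched.
- tape: roll of yellow masking tape lying flat, 90 mm across, 24 mm tall. Origin at the centre of its underside. To be left alone.
- spanner: steel spanner, 150 mm long, lying flat. Origin at the centre of its underside. To be left alone.
- jar_a: paint jar with red label, 42 mm across, 62 mm tall. Origin at the centre of its underside. To be left alone.
- jar_b: paint jar with green label and black lid, 42 mm across, 62 mm tall. Origin at the centre of its underside. To be left alone.
- can: drinks can, 66 mm across, 115 mm tall. Origin at the centre of its underside. To be left alone.
- cup: clear plastic cup, 76 mm across the rim, 85 mm tall. Origin at the centre of its underside. To be left alone.
- brush: flat brush with wooden handle, 120 mm long, lying. Origin at the centre of its underside. To be left alone.

How it is judged:
On the way, in this order (a step that is already met when the one before it is completed fails the run):
1. the yellow valve is screwed shut and snug on its seat (value of joint seat_yellow above 0.1 rad), for 0.3 s.
2. the yellow bleed button is held more than 4 mm down for 0.8 s, with the valve still shut (value of joint bleed_yellow above 0.004 m and value of joint seat_yellow above 0.05 rad), for 0.8 s.
At the end, for the whole second after the job is handed in: The yellow valve is shut and snug (knob 0.05 to 0.55 rad past the first touch of its seat) and the yellow bleed button is up again (pressed less than 1.5 mm) (value of joint seat_yellow between 0.05 and 0.55 rad and value of joint bleed_yellow below 0.0015 m).
It fails at once if the yellow valve's soft seat is crushed (knob screwed more than 0.55 rad past the first touch) (value of joint seat_yellow above 0.55 rad).
It fails at once if another line's knob, button or block is touched (over 0.5 N) (contact force between any of the fingers, the arm and station_red above 0.5 N or contact force between any of the fingers, the arm and station_blue above 0.5 N or contact force between any of the fingers, the arm and station_green above 0.5 N or contact force between any of the fingers, the arm and station_black above 0.5 N).
It fails at once if a thing lying on the bench is shifted by more than 20 mm (distance of any of tape, spanner, jar_a, jar_b, can, cup, brush from where it was at the start of the episode above 0.02 m).
It also fails if it takes over 54 s, if anything falls off the work surface, if the arm or the gripper's body presses on something with over 40 N, if the wrist force passes 120 N, or if a joint passes its speed limit or range.

## Working session

There is one attempt and no reset: what is moved stays moved. The work goes in short steps, Python scripts to look and compute and a tool call to move; the robot and the scene stay as the last step left them, time stands still between calls to the robot, and variables do not carry over. Pictures are saved under pics/ and viewed, and the job is handed in when it is done.

Besides the shell and the picture viewer there is one more tool, called after ">>>" as a command line: name --argument value ..., lists and objects as JSON in quotes. jog_arm: Moves the arm, as the interface text tells. Its arguments: {"type":"object","properties":{"steps":{"type":"array"},"grip_force":{"type":"number"}},"required":["steps"]}

```bash
mkdir -p pics; ls
python3 - <<'E'
from workcell import sense,camera
import cv2,pickle
s=sense();print(s)
for n in("scene","top"):
    c=camera(n);pickle.dump(c,open(n+".pkl","wb"));cv2.imwrite(f"pics/{n}0.png",c["color"][:,:,::-1]);print(n,c["camera_matrix"],c["k1"],c["T"])
E
```

```text
pics
{'time_s': 0.0, 'joint_pos': array([ 1.25882039,  0.52201757, -0.03634883,  1.5999841 ,  0.0211884 ,
        1.02111539, -0.112804  ]), 'qd': array([-7.58313164e-04, -8.67687171e-04, -1.02642104e-03,  1.52629420e-03,
        4.22276540e-07,  1.47322962e-03, -1.59415139e-04]), 'joint_torque': array([ 1.16408024e-03, -9.27090740e+01,  1.98064193e+00, -3.69937956e+01,
        1.80589012e-02,  8.12439364e-03,  1.60241092e-05]), 'tool_pos': array([ 0.14959924, -0.6066914 ,  0.40413173]), 'ee_rot': array([-0.70187627, -0.0856689 ,  0.70201622, -0.08487505]), 'contact_force': array([ 0.2011441 ,  0.23254763, -0.17255119]), 'torque': array([-0.00638132, -0.00733269,  0.00837966]), 'opening': 0.08572102501513514}
scene [[397.95764972   0.         322.13948094]
 [  0.         397.95764972 203.76969271]
 [  0.           0.           1.        ]] -0.06558868014382713 [[-0.54254333  0.539452   -0.64392412  1.18526254]
 [ 0.84002063  0.3452378  -0.41854057  0.43005925]
 [-0.0034756  -0.76798593 -0.64045728  0.6870088 ]
 [ 0.          0.          0.          1.        ]]
top [[374.73427189   0.         308.75252473]
 [  0.         374.73427189 197.18369209]
 [  0.           0.           1.        ]] 0.028589951481476826 [[-0.00377676 -0.98625616  0.16518027  0.41298853]
 [-0.9999057   0.00590555  0.01239844  0.01248838]
 [-0.01320352 -0.16511786 -0.98618546  1.06256341]
 [ 0.          0.          0.          1.        ]]
```

View pics/scene0.png

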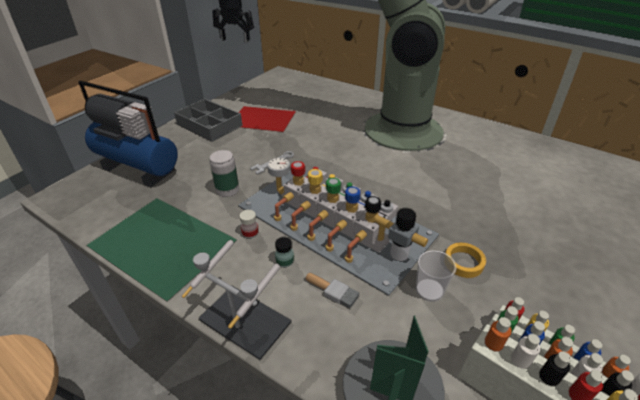

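View pics/top0.png

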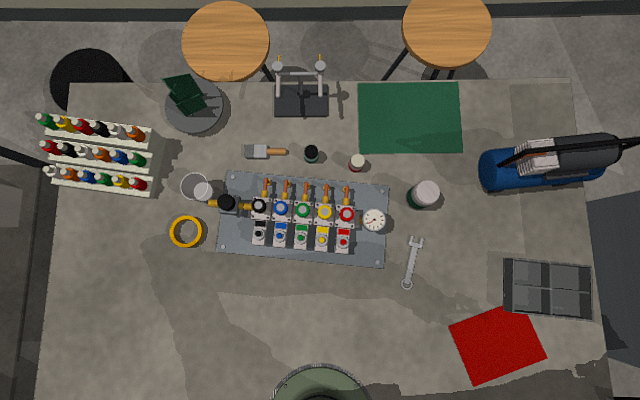

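The top view shows the yellow knob near (324,212) and its button near (321,238). It's the second block from the gauge end, between green and red. I'll zoom in on both views.

```bash
cat > h.py <<'E'
import numpy as np,cv2,pickle
def ray(c,uv):
    K=c["camera_matrix"];k=c["k1"]
    d=(np.array(uv,float)-K[:2,2])/[K[0,0],K[1,1]]
    u=d.copy()
    for _ in range(30): u=d/(1+k*(u@u))
    T=c["T"];return T[:3,3],T[:3,:3]@np.array([u[0],u[1],1])
def plane(c,uv,z):
    o,d=ray(c,uv);return o+d*(z-o[2])/d[2]
def proj(c,p):
    T=c["T"];q=T[:3,:3].T@(np.array(p)-T[:3,3]);u=q[:2]/q[2];u=u*(1+c["k1"]*(u@u))
    K=c["camera_matrix"];return u*[K[0,0],K[1,1]]+K[:2,2]
def tri(a,ua,b,ub):
    o1,d1=ray(a,ua);o2,d2=ray(b,ub)
    t=np.linalg.lstsq(np.c_[d1,-d2],o2-o1,rcond=None)[0]
    p,q=o1+t[0]*d1,o2+t[1]*d2;return (p+q)/2,np.linalg.norm(p-q)
E
python3 - <<'E'
import cv2
a=cv2.imread("pics/top0.png")[170:270,240:400];cv2.imwrite("pics/topz.png",cv2.resize(a,None,fx=5,fy=5,interpolation=cv2.INTER_CUBIC))
a=cv2.imread("pics/scene0.png")[150:240,260:400];cv2.imwrite("pics/scz.png",cv2.resize(a,None,fx=5.5,fy=5.5,interpolation=cv2.INTER_CUBIC))
E
```

```text
(no output)
```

View pics/topz.png

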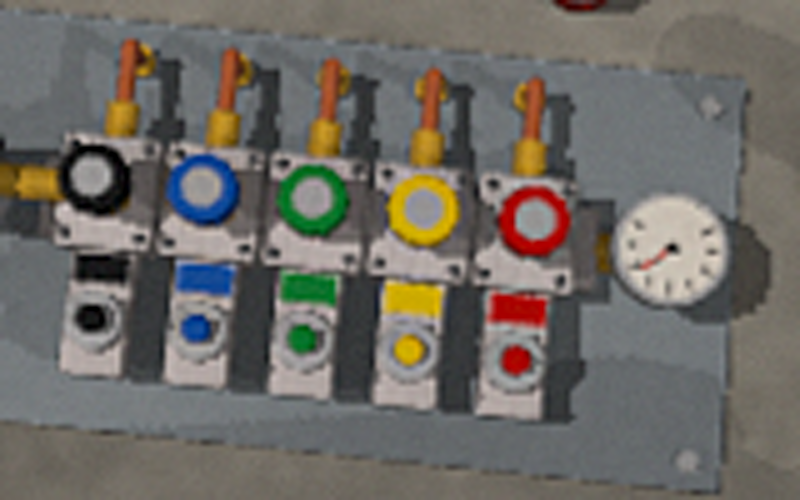

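View pics/scz.png

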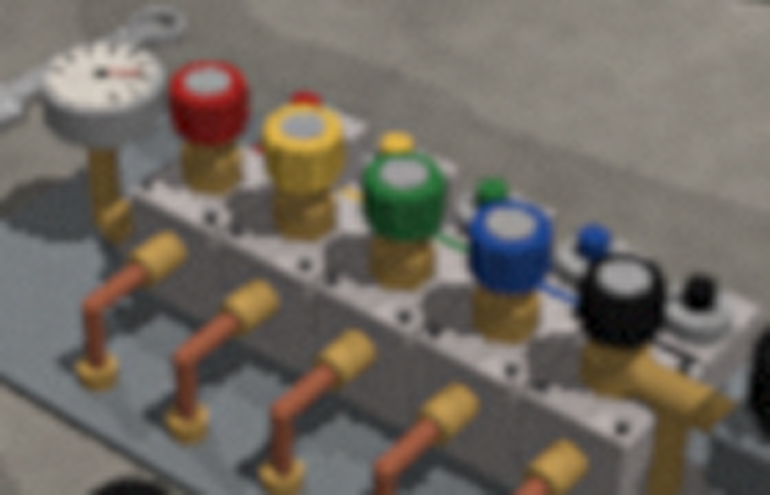

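The zooms show the row order as black, blue, green, yellow, red, then the gauge. In the top zoom the yellow knob cap is at (423,209) and the yellow button at (408,350). In the scene zoom the cap is at (303,125). Next I'll measure the positions.

```bash
cat > m.py <<'E'
import numpy as np,cv2,pickle
from h import *
top=pickle.load(open("top.pkl","rb"));sc=pickle.load(open("scene.pkl","rb"))
def conv(z,f,o): return (np.array(z)+.5)/f-.5+o
hz={}
hsv=cv2.cvtColor(top["color"],cv2.COLOR_RGB2HSV)
rng={"yellow":[(20,35)],"green":[(50,80)],"blue":[(100,125)],"red":[(0,6),(174,180)]}
P={};B={}
for n,r in rng.items():
    m=np.zeros(hsv.shape[:2],np.uint8)
    for a,b in r: m|=cv2.inRange(hsv,(a,130,60),(b,255,255))
    x=m.copy();x[:, :240]=0;x[:,400:]=0;x[:190]=0;x[265:]=0
    cs,_=cv2.findContours(x,cv2.RETR_EXTERNAL,cv2.CHAIN_APPROX_NONE)
    cs=sorted([c for c in cs if len(c)>5],key=lambda c:-cv2.contourArea(c))[:4]
    for c in cs:
        (cx,cy),rr=cv2.minEnclosingCircle(c);bx=cv2.boundingRect(c)
        print(n,cx,cy,rr,bx,cv2.contourArea(c),plane(top,(cx,cy),.128)[:2],plane(top,(cx,cy),.084)[:2])
capT=dict(black=(96,174),blue=(203,187),green=(313,199),yellow=(423,209),red=(534,219))
capS=dict(red=(208,80),yellow=(303,125),green=(404,173),blue=(509,222),black=(627,278))
for n in capT:
    u=conv(capT[n],5,[240,170]);v=conv(capS[n],5.5,[260,150])
    print(n,plane(top,u,.13),plane(sc,v,.13),tri(top,u,sc,v))
bT=dict(black=(93,317),blue=(197,327),green=(303,338),yellow=(409,350),red=(516,360))
bS=dict(red=(306,97),yellow=(397,138),green=(492,184),blue=(594,236),black=(701,284))
for n in bT:
    u=conv(bT[n],5,[240,170]);v=conv(bS[n],5.5,[260,150])
    print("btn",n,plane(top,u,.084),plane(sc,v,.084))
E
python3 m.py
```

```text
yellow 324.09375 211.8125 7.140229225158691 (317, 205, 15, 14) 140.5 [ 0.53204992 -0.01414386] [ 0.53765543 -0.01539772]
yellow 245.5 206.0 6.265082359313965 (240, 203, 12, 7) 58.0 [0.54792894 0.18389173] [0.55428205 0.19196154]
yellow 322.0 229.5 5.590270042419434 (317, 227, 11, 6) 47.0 [ 0.48770146 -0.0084571 ] [ 0.49121901 -0.00944323]
yellow 345.5 201.3333282470703 3.6553807258605957 (343, 198, 6, 7) 27.0 [ 0.55836447 -0.06833935] [ 0.56520888 -0.07214478]
green 302.0 209.5 7.017934322357178 (295, 203, 15, 14) 132.5 [0.53821099 0.0413439 ] [0.54410656 0.04270244]
green 301.5 227.5 5.147915363311768 (297, 225, 10, 6) 36.0 [0.49293231 0.04262551] [0.49669613 0.04404439]
green 300.21429443359375 237.2142791748047 2.525479793548584 (298, 235, 5, 5) 14.5 [0.46881591 0.04583214] [0.47144431 0.04740199]
blue 280.1197204589844 207.82394409179688 7.216294765472412 (273, 201, 15, 14) 137.5 [0.54277869 0.09647152] [0.54888931 0.10042551]
blue 280.5 225.0 5.590270042419434 (275, 223, 12, 6) 43.5 [0.49945028 0.09512719] [0.50352097 0.09901789]
blue 278.72222900390625 235.44444274902344 2.7583
[... 962 characters left out ...]
  ] [ 0.53530043 -0.01348175  0.13      ] (array([ 0.53318547, -0.01462677,  0.12827306]), np.float64(0.0004957214940027459))
red [ 0.52750037 -0.06979955  0.13      ] [ 0.52917637 -0.06915926  0.13      ] (array([ 0.52773528, -0.07004688,  0.128828  ]), np.float64(0.00033724963577641277))
btn black [0.48294218 0.15704278 0.084     ] [0.48754329 0.161308   0.084     ]
btn blue [0.47745697 0.10269269 0.084     ] [0.48275696 0.10639034 0.084     ]
btn green [0.47148146 0.0474392  0.084     ] [0.47378463 0.0488798  0.084     ]
btn yellow [ 0.4650286  -0.00762896  0.084     ] [ 0.46655796 -0.00687803  0.084     ]
btn red [ 0.45964861 -0.06301522  0.084     ] [ 0.46138183 -0.06186124  0.084     ]
```

```bash
cat > st.py <<'E'
import numpy as np
from scipy.spatial.transform import Rotation as R
from workcell import sense
PX=np.array([.9947,-.103,0]);PX/=np.linalg.norm(PX);PY=np.array([-PX[1],PX[0],0])
K=np.array([.534,-.0141,0]);
def rep(goal=None,yaw=None,g=None):
    s=sense();M=R.from_quat(s["ee_rot"]).as_matrix();p=s["tool_pos"]
    a=np.degrees(np.arctan2(M[1,1],M[0,1]))
    print("t",round(s["time_s"],2),"p",p.round(4),"toolx",M[:,0].round(3),"yawY",a.round(2),"q",s["joint_pos"].round(2),"op",round(s["opening"],4))
    F=s["contact_force"];T=s["torque"];print("F",F.round(2),"T",T.round(3),"axial about toolx",round(T@M[:,0],3))
    if goal is not None:
        d=M.T@(np.array(goal)-p);print("dp tool mm",(1000*d).round(1))
    if yaw is not None:
        a2=np.radians(yaw);y=np.array([np.cos(a2),np.sin(a2),0]);x=np.array([0,0,-1.]);G=np.c_[x,y,np.cross(x,y)]
        print("turn tool deg",np.degrees(R.from_matrix(M.T@G).as_rotvec()).round(2))
    return s,M
E
python3 - <<'E'
from st import *
print(np.degrees(np.arctan2(PX[1],PX[0])))
rep([.534,-.0141,.36],-5.9)
rep([.534,-.0141,.36],174.1)
E
```

```text
-5.911840172262093
t 0.1 p [ 0.1496 -0.6067  0.4042] toolx [-0.     0.001 -1.   ] yawY -76.14 q [ 1.26  0.52 -0.04  1.6   0.02  1.02 -0.11] op 0.0856
F [-0.41 -0.08 -1.  ] T [0.037 0.05  0.024] axial about toolx -0.024
dp tool mm [  44.6 -483.3 -515.1]
turn tool deg [-7.024e+01 -3.000e-02  5.000e-02]
t 0.1 p [ 0.1496 -0.6067  0.4042] toolx [-0.     0.001 -1.   ] yawY -76.14 q [ 1.26  0.52 -0.04  1.6   0.02  1.02 -0.11] op 0.0856
F [-0.41 -0.08 -1.  ] T [0.037 0.05  0.024] axial about toolx -0.024
dp tool mm [  44.6 -483.3 -515.1]
turn tool deg [1.0976e+02 6.0000e-02 3.0000e-02]
```

>>> jog_arm --steps '[{"dp":[1,-24.2,-25.8],"turn":[0,0,0],"fingers":0.8},{"dp":[1,-24.2,-25.8],"turn":[0,0,0],"fingers":0.8},{"dp":[1,-24.2,-25.8],"turn":[0,0,0],"fingers":0.8},{"dp":[1,-24.2,-25.8],"turn":[0,0,0],"fingers":0.8},{"dp":[1,-24.2,-25.8],"turn":[0,0,0],"fingers":0.8},{"dp":[1,-24.2,-25.8],"turn":[0,0,0],"fingers":0.8},{"dp":[1,-24.2,-25.8],"turn":[0,0,0],"fingers":0.8},{"dp":[1,-24.2,-25.8],"turn":[0,0,0],"fingers":0.8},{"dp":[1,-24.2,-25.8],"turn":[0,0,0],"fingers":0.8},{"dp":[1,-24.2,-25.8],"turn":[0,0,0],"fingers":0.8}]'

```text
time_s: 0.93
tool_pos: [0.3427, -0.3085, 0.3946]
ee_rot: [-0.702, -0.085, 0.702, -0.085]
contact_force: [1.0, -0.2, -0.4]
opening: 0.0688
```

>>> jog_arm --steps '[{"dp":[1,-24.2,-25.8],"turn":[0,0,0],"fingers":0.8},{"dp":[1,-24.2,-25.8],"turn":[0,0,0],"fingers":0.8},{"dp":[1,-24.2,-25.8],"turn":[0,0,0],"fingers":0.8},{"dp":[1,-24.2,-25.8],"turn":[0,0,0],"fingers":0.8},{"dp":[1,-24.2,-25.8],"turn":[0,0,0],"fingers":0.8},{"dp":[1,-24.2,-25.8],"turn":[0,0,0],"fingers":0.8},{"dp":[1,-24.2,-25.8],"turn":[0,0,0],"fingers":0.8},{"dp":[1,-24.2,-25.8],"turn":[0,0,0],"fingers":0.8},{"dp":[1,-24.2,-25.8],"turn":[0,0,0],"fingers":0.8},{"dp":[1,-24.2,-25.8],"turn":[0,0,0],"fingers":0.8}]'

```text
time_s: 1.77
tool_pos: [0.5353, -0.0118, 0.3845]
ee_rot: [-0.702, -0.085, 0.702, -0.085]
contact_force: [0.0, 0.1, 0.3]
opening: 0.0679
```

>>> jog_arm --steps '[{"dp":[0,0,0],"turn":[-7,0,0],"fingers":0.8},{"dp":[0,0,0],"turn":[-7,0,0],"fingers":0.8},{"dp":[0,0,0],"turn":[-7,0,0],"fingers":0.8},{"dp":[0,0,0],"turn":[-7,0,0],"fingers":0.8},{"dp":[0,0,0],"turn":[-7,0,0],"fingers":0.8},{"dp":[0,0,0],"turn":[-7,0,0],"fingers":0.8},{"dp":[0,0,0],"turn":[-7,0,0],"fingers":0.8},{"dp":[0,0,0],"turn":[-7,0,0],"fingers":0.8},{"dp":[0,0,0],"turn":[-7,0,0],"fingers":0.8},{"dp":[0,0,0],"turn":[-7,0,0],"fingers":0.8}]'

```text
time_s: 2.6
tool_pos: [0.5347, -0.0134, 0.3845]
ee_rot: [-0.525, -0.474, 0.525, -0.474]
contact_force: [-0.6, -0.6, -0.4]
opening: 0.0687
```

>>> jog_arm --steps '[{"dp":[0,0,0],"turn":[-7,0,0],"fingers":0.8},{"dp":[0,0,0],"turn":[-7,0,0],"fingers":0.8},{"dp":[0,0,0],"turn":[-7,0,0],"fingers":0.8},{"dp":[0,0,0],"turn":[-7,0,0],"fingers":0.8},{"dp":[0,0,0],"turn":[-7,0,0],"fingers":0.8},{"dp":[0,0,0],"turn":[-7,0,0],"fingers":0.8},{"dp":[0,0,0],"turn":[-7,0,0],"fingers":0.8},{"dp":[0,0,0],"turn":[0,0,0],"fingers":0.8},{"dp":[0,0,0],"turn":[0,0,0],"fingers":0.8}]'

```text
time_s: 3.35
tool_pos: [0.5347, -0.0136, 0.3844]
ee_rot: [0.284, 0.648, -0.284, 0.647]
contact_force: [0.0, 0.2, -0.5]
opening: 0.0681
```

Run:
```python
from st import *
from workcell import camera
import cv2,pickle
s,M=rep([.534,-.0141,.271],44)
tip=s["tool_pos"]+M[:,0]*.155;print(tip)
from h import proj
for n in("scene","top"):
    c=camera(n);im=c["color"][:,:,::-1].copy();pickle.dump(c,open(n+"1.pkl","wb"))
    u=proj(c,tip);print(n,u)
    if n=="scene": im=im[60:260,200:460]
    else: im=im[110:270,200:440]
    cv2.imwrite(f"pics/{n}1.png",cv2.resize(im,None,fx=3,fy=3,interpolation=cv2.INTER_CUBIC))
```

```text
t 3.35 p [ 0.5347 -0.0136  0.3844] toolx [-0.001  0.    -1.   ] yawY 42.61 q [ 0.48  0.5  -0.77  1.83  0.41  0.98  0.28] op 0.0681
F [ 0.02  0.16 -0.48] T [ 0.011 -0.055 -0.045] axial about toolx 0.045
dp tool mm [ 1.134e+02 -8.000e-01 -1.000e-01]
turn tool deg [-1.39 -0.04  0.01]
[ 0.53460737 -0.01357323  0.22943432]
scene [314.14817564 136.18747688]
top [325.05445081 204.96195144]
```

View pics/scene1.png

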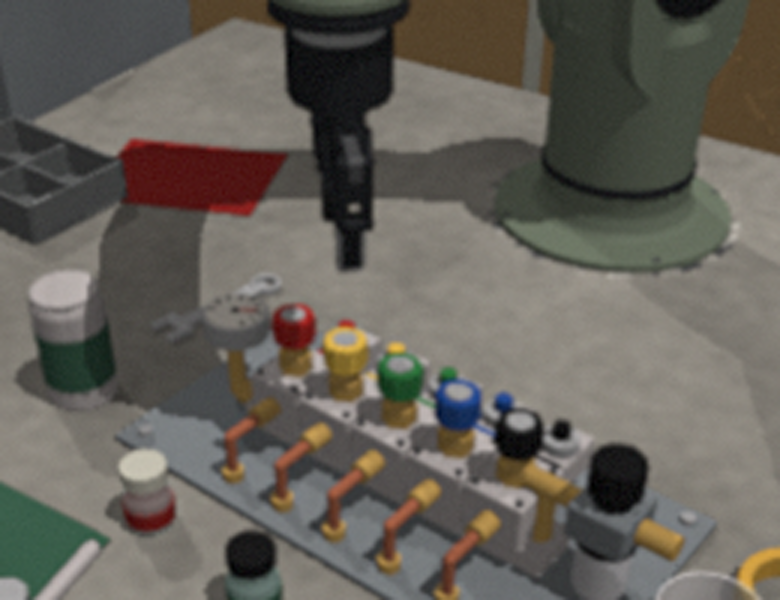

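View pics/top1.png

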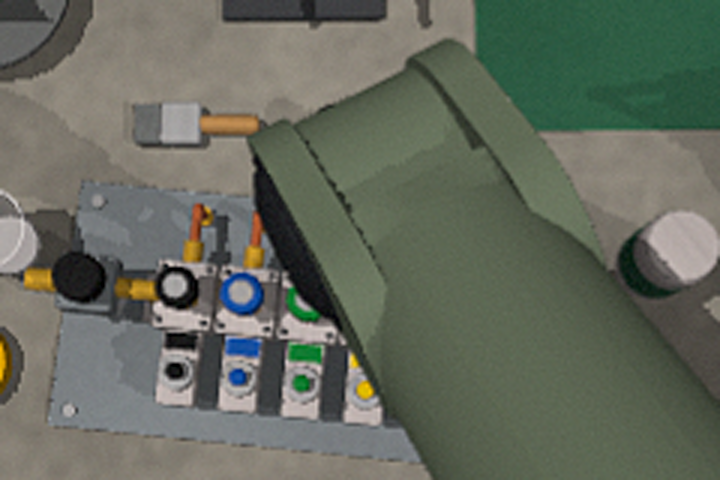

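The scene view shows the tips hanging above the yellow knob, at tip (348,268) and knob (346,345) in the zoom. The jaw plane is about 48° from the panel x axis. Next I'll descend to the knob.

>>> jog_arm --steps '[{"dp":[20,-0.5,0],"turn":[3,0,0],"fingers":0.7},{"dp":[25,0,0],"turn":[0,0,0],"fingers":0.7},{"dp":[20,0,0],"turn":[0,0,0],"fingers":0.7},{"dp":[18,0,0],"turn":[0,0,0],"fingers":0.7},{"dp":[15,0,0],"turn":[0,0,0],"fingers":0.7},{"dp":[10,0,0],"turn":[0,0,0],"fingers":0.7},{"dp":[5,0,0],"turn":[0,0,0],"fingers":0.7},{"dp":[0,0,0],"turn":[0,0,0],"fingers":0.7},{"dp":[0,0,0],"turn":[0,0,0],"fingers":0.7}]'

```text
time_s: 4.2
tool_pos: [0.5346, -0.0136, 0.2722]
ee_rot: [0.3, 0.64, -0.3, 0.641]
contact_force: [0.6, 0.8, -0.3]
opening: 0.0596
```

Run:
```python
from st import *
from workcell import camera
import cv2,pickle
s,M=rep([.534,-.0141,.271],40)
c=camera("scene");im=c["color"][:,:,::-1][130:230,240:380]
cv2.imwrite("pics/scene2.png",cv2.resize(im,None,fx=5,fy=5,interpolation=cv2.INTER_CUBIC))
```

```text
t 4.2 p [ 0.5346 -0.0136  0.2722] toolx [ 0. -0. -1.] yawY 39.81 q [ 0.39  0.64 -0.66  1.92  0.56  0.76  0.11] op 0.0596
F [ 0.56  0.76 -0.27] T [-0.009  0.008  0.021] axial about toolx -0.021
dp tool mm [ 1.2 -0.8  0. ]
turn tool deg [-0.19  0.02 -0.02]
```

View pics/scene2.png

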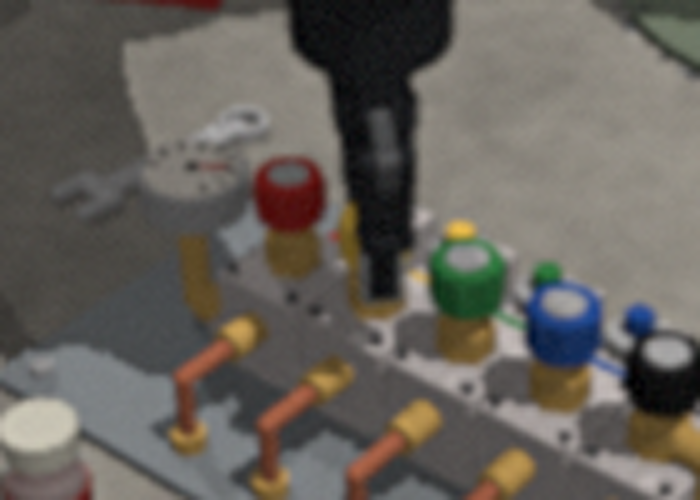

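The fingers straddle the yellow knob, with the pad at (378,280) in front of the bonnet at (376,300). The red and green knobs are clear. I'll close the gripper now.

>>> jog_arm --steps '[{"dp":[1,0,0],"turn":[0,0,0],"fingers":0.5},{"dp":[0,0,0],"turn":[0,0,0],"fingers":0.4},{"dp":[0,0,0],"turn":[0,0,0],"fingers":0.3},{"dp":[0,0,0],"turn":[0,0,0],"fingers":0.3},{"dp":[0,0,0],"turn":[0,0,0],"fingers":0.3},{"dp":[0,0,0],"turn":[0,0,0],"fingers":0.3}]' --grip_force 50

```text
time_s: 4.75
tool_pos: [0.5344, -0.0138, 0.2714]
ee_rot: [0.3, 0.64, -0.3, 0.641]
contact_force: [-2.6, -0.8, 8.7]
opening: 0.0349
```

Run:
```python
from st import *
s,M=rep()
print("F tool",(M.T@s["contact_force"]).round(2))
```

```text
t 4.75 p [ 0.5344 -0.0138  0.2714] toolx [ 0.001 -0.001 -1.   ] yawY 39.83 q [ 0.39  0.64 -0.66  1.92  0.56  0.76  0.11] op 0.0349
F [-2.65 -0.82  8.7 ] T [-0.266  0.693  0.009] axial about toolx -0.01
F tool [-8.7  -2.56 -1.06]
```

>>> jog_arm --steps '[{"dp":[0,0,0],"turn":[3,0,0],"fingers":0.3},{"dp":[0,0,0],"turn":[3,0,0],"fingers":0.3},{"dp":[0,0,0],"turn":[3,0,0],"fingers":0.3},{"dp":[0,0,0],"turn":[3,0,0],"fingers":0.3},{"dp":[0,0,0],"turn":[3,0,0],"fingers":0.3},{"dp":[0,0,0],"turn":[3,0,0],"fingers":0.3},{"dp":[0,0,0],"turn":[3,0,0],"fingers":0.3},{"dp":[0,0,0],"turn":[3,0,0],"fingers":0.3},{"dp":[0,0,0],"turn":[3,0,0],"fingers":0.3},{"dp":[0,0,0],"turn":[3,0,0],"fingers":0.3}]'

```text
time_s: 5.58
tool_pos: [0.5342, -0.0139, 0.2714]
ee_rot: [0.456, 0.54, -0.456, 0.541]
contact_force: [-5.7, -1.6, 10.6]
opening: 0.035
```

```bash
cat > q.py <<'E'
from st import *
s,M=rep()
print("F tool",(M.T@s["contact_force"]).round(2),"T tool",(M.T@s["torque"]).round(3))
E
python3 q.py
```

```text
t 5.58 p [ 0.5342 -0.0139  0.2714] toolx [ 0.    -0.001 -1.   ] yawY 9.69 q [ 0.3   0.61 -0.52  1.93  0.45  0.72 -0.33] op 0.035
F [-5.67 -1.64 10.59] T [-0.445  1.094  0.117] axial about toolx -0.118
F tool [-10.59  -5.87   0.67] T tool [-0.118 -0.255 -1.153]
```

>>> jog_arm --steps '[{"dp":[0,-0.5,0],"turn":[3,0,0],"fingers":0.3},{"dp":[0,0,0],"turn":[3,0,0],"fingers":0.3},{"dp":[0,0,0],"turn":[3,0,0],"fingers":0.3},{"dp":[0,0,0],"turn":[0,0,0],"fingers":0.3}]'

```text
time_s: 5.92
tool_pos: [0.534, -0.014, 0.2714]
ee_rot: [0.497, 0.502, -0.497, 0.503]
contact_force: [-1.5, -2.0, 7.1]
opening: 0.0347
```

```bash
python3 q.py
```

```text
t 5.92 p [ 0.534  -0.014   0.2714] toolx [ 0.001 -0.001 -1.   ] yawY 0.62 q [ 0.27  0.61 -0.48  1.93  0.42  0.71 -0.46] op 0.0347
F [-1.52 -1.98  7.13] T [-0.435  0.468 -0.095] axial about toolx 0.095
F tool [-7.13 -1.54  1.97] T tool [ 0.095 -0.43  -0.472]
```

>>> jog_arm --steps '[{"dp":[0,0,0],"turn":[3,0,0],"fingers":0.3},{"dp":[0,0,0],"turn":[3,0,0],"fingers":0.3},{"dp":[0,0,0],"turn":[3,0,0],"fingers":0.3}]'

```text
time_s: 6.17
tool_pos: [0.5339, -0.014, 0.2714]
ee_rot: [0.535, 0.462, -0.535, 0.463]
contact_force: [-3.1, -1.3, 9.0]
opening: 0.0351
```

```bash
python3 q.py
```

```text
t 6.17 p [ 0.5339 -0.014   0.2714] toolx [ 0.001 -0.    -1.   ] yawY -8.31 q [ 0.24  0.6  -0.44  1.93  0.39  0.69 -0.58] op 0.0351
F [-3.09 -1.31  9.02] T [-0.335  0.713  0.146] axial about toolx -0.147
F tool [-9.02 -2.87  1.75] T tool [-0.147 -0.435 -0.657]
```

>>> jog_arm --steps '[{"dp":[0,0,0],"turn":[3,0,0],"fingers":0.3},{"dp":[0,0,0],"turn":[3,0,0],"fingers":0.3},{"dp":[0,0,0],"turn":[3,0,0],"fingers":0.3}]'

```text
time_s: 6.42
tool_pos: [0.5338, -0.014, 0.2714]
ee_rot: [-0.57, -0.419, 0.57, -0.419]
contact_force: [-3.9, -1.4, 9.5]
opening: 0.035
```

```bash
python3 q.py
```

```text
t 6.42 p [ 0.5338 -0.014   0.2714] toolx [ 0.    -0.001 -1.   ] yawY -17.31 q [ 0.21  0.59 -0.4   1.93  0.35  0.68 -0.71] op 0.035
F [-3.94 -1.44  9.53] T [-0.3    0.803  0.162] axial about toolx -0.163
F tool [-9.53 -3.33  2.55] T tool [-0.163 -0.525 -0.677]
```

>>> jog_arm --steps '[{"dp":[0,0,0],"turn":[3,0,0],"fingers":0.3},{"dp":[0,0,0],"turn":[3,0,0],"fingers":0.3},{"dp":[0,0,0],"turn":[3,0,0],"fingers":0.3}]'

```text
time_s: 6.67
tool_pos: [0.5338, -0.014, 0.2714]
ee_rot: [-0.601, -0.373, 0.601, -0.373]
contact_force: [-5.1, -0.5, 9.0]
opening: 0.035
```

```bash
python3 q.py
```

```text
t 6.67 p [ 0.5338 -0.014   0.2714] toolx [ 0. -0. -1.] yawY -26.31 q [ 0.18  0.59 -0.36  1.94  0.32  0.68 -0.84] op 0.035
F [-5.12 -0.49  9.03] T [-0.264  1.025  0.11 ] axial about toolx -0.11
F tool [-9.03 -4.37  2.71] T tool [-0.11  -0.691 -0.802]
```

>>> jog_arm --steps '[{"dp":[0,0,0],"turn":[3,0,0],"fingers":0.3},{"dp":[0,0,0],"turn":[3,0,0],"fingers":0.3},{"dp":[0,0,0],"turn":[3,0,0],"fingers":0.3}]'

```text
time_s: 6.92
tool_pos: [0.5337, -0.0139, 0.2714]
ee_rot: [-0.628, -0.325, 0.628, -0.325]
contact_force: [-6.0, -0.6, 10.2]
opening: 0.0347
```

```bash
python3 q.py
```

```text
t 6.92 p [ 0.5337 -0.0139  0.2714] toolx [ 0. -0. -1.] yawY -35.31 q [ 0.15  0.58 -0.32  1.94  0.28  0.67 -0.96] op 0.0347
F [-5.99 -0.58 10.19] T [-0.211  1.076  0.176] axial about toolx -0.176
F tool [-10.19  -4.55   3.94] T tool [-0.176 -0.794 -0.756]
```

>>> jog_arm --steps '[{"dp":[0,-0.4,0.3],"turn":[3,0,0],"fingers":0.3},{"dp":[0,0,0],"turn":[3,0,0],"fingers":0.3},{"dp":[0,0,0],"turn":[3,0,0],"fingers":0.3}]'

```text
time_s: 7.17
tool_pos: [0.5335, -0.0139, 0.2714]
ee_rot: [0.652, 0.274, -0.651, 0.275]
contact_force: [-2.5, -0.1, 7.5]
opening: 0.0351
```

```bash
python3 q.py
```

```text
t 7.17 p [ 0.5335 -0.0139  0.2714] toolx [ 0.001 -0.    -1.   ] yawY -44.3 q [ 0.12  0.58 -0.28  1.94  0.25  0.66 -1.09] op 0.0351
F [-2.52 -0.12  7.54] T [-0.182  0.466  0.073] axial about toolx -0.073
F tool [-7.55 -1.72  1.84] T tool [-0.073 -0.456 -0.206]
```

>>> jog_arm --steps '[{"dp":[0,0,0],"turn":[3,0,0],"fingers":0.3},{"dp":[0,0,0],"turn":[3,0,0],"fingers":0.3},{"dp":[0,0,0],"turn":[3,0,0],"fingers":0.3}]'

```text
time_s: 7.42
tool_pos: [0.5334, -0.0138, 0.2714]
ee_rot: [0.671, 0.223, -0.671, 0.223]
contact_force: [-2.8, -0.8, 8.2]
opening: 0.0346
```

```bash
python3 q.py
```

```text
t 7.42 p [ 0.5334 -0.0138  0.2714] toolx [ 0.001 -0.    -1.   ] yawY -53.29 q [ 0.09  0.57 -0.24  1.94  0.21  0.65 -1.21] op 0.0346
F [-2.77 -0.8   8.24] T [0.032 0.672 0.257] axial about toolx -0.257
F tool [-8.24 -1.01  2.7 ] T tool [-0.257 -0.52  -0.428]
```

>>> jog_arm --steps '[{"dp":[0,0,0],"turn":[2,0,0],"fingers":0.3},{"dp":[0,0,0],"turn":[2,0,0],"fingers":0.3}]'

```text
time_s: 7.58
tool_pos: [0.5334, -0.0138, 0.2714]
ee_rot: [0.679, 0.199, -0.678, 0.199]
contact_force: [-3.0, -1.2, 8.9]
opening: 0.0348
```

```bash
cat > q2.py <<'E'
from st import *
from workcell import camera
s,M=rep()
L=[]
for i in range(5):
    camera("scene");s=sense();M=R.from_quat(s["ee_rot"]).as_matrix();L.append(s["torque"]@M[:,0])
print(np.round(L,3),np.mean(L))
rep()
E
python3 q2.py
```

```text
t 7.58 p [ 0.5334 -0.0138  0.2714] toolx [ 0.001 -0.    -1.   ] yawY -57.25 q [ 0.08  0.57 -0.22  1.94  0.2   0.65 -1.26] op 0.0348
F [-3.02 -1.16  8.89] T [0.109 0.741 0.359] axial about toolx -0.359
[-0.091  0.008  0.012  0.004  0.025] -0.008381253235058238
t 7.83 p [ 0.5334 -0.0138  0.2714] toolx [ 0.001  0.    -1.   ] yawY -57.17 q [ 0.08  0.57 -0.22  1.94  0.2   0.65 -1.26] op 0.0348
F [-2.75 -1.1   7.51] T [ 0.099  0.711 -0.024] axial about toolx 0.025
```

Torque rises from 0.15 to 0.26 and then 0.36 N·m, so the seat touch was near yaw -48°. I'll snug about 5° more.

>>> jog_arm --steps '[{"dp":[0,0,0],"turn":[2.5,0,0],"fingers":0.3},{"dp":[0,0,0],"turn":[2.5,0,0],"fingers":0.3}]'

```text
time_s: 8.0
tool_pos: [0.5334, -0.0138, 0.2714]
ee_rot: [0.687, 0.17, -0.686, 0.17]
contact_force: [-3.8, -0.1, 9.2]
opening: 0.0347
```

```bash
python3 q2.py
```

```text
t 8.0 p [ 0.5334 -0.0138  0.2714] toolx [ 0.001  0.    -1.   ] yawY -62.25 q [ 0.06  0.57 -0.2   1.94  0.18  0.64 -1.33] op 0.0347
F [-3.82 -0.11  9.22] T [0.295 0.807 0.363] axial about toolx -0.363
[-0.19  -0.04  -0.039 -0.108 -0.01 ] -0.07734308799883585
t 8.25 p [ 0.5334 -0.0138  0.2714] toolx [ 0.  0. -1.] yawY -62.16 q [ 0.06  0.57 -0.2   1.94  0.18  0.64 -1.33] op 0.0348
F [-3.7  -1.05  9.09] T [0.225 0.785 0.01 ] axial about toolx -0.01
```

Torque relaxes while I hold still, so the pads may be creeping. I'll grip harder and turn slowly, judging by the torque while moving.

>>> jog_arm --steps '[{"dp":[0,0,0],"turn":[0,0,0],"fingers":0.3},{"dp":[0,0,0],"turn":[0,0,0],"fingers":0.3},{"dp":[0,0,0],"turn":[1.5,0,0],"fingers":0.3},{"dp":[0,0,0],"turn":[1.5,0,0],"fingers":0.3}]' --grip_force 100

```text
time_s: 8.58
tool_pos: [0.5334, -0.0137, 0.2715]
ee_rot: [0.691, 0.152, -0.69, 0.152]
contact_force: [-3.8, 0.0, 12.2]
opening: 0.0343
```

```bash
python3 q2.py
```

```text
t 8.58 p [ 0.5334 -0.0137  0.2715] toolx [ 0.001  0.    -1.   ] yawY -65.2 q [ 0.05  0.57 -0.18  1.94  0.16  0.64 -1.37] op 0.0343
F [-3.780e+00  1.000e-02  1.221e+01] T [0.487 1.067 0.4  ] axial about toolx -0.4
[-0.175 -0.036 -0.104 -0.104 -0.083] -0.10058775328709293
t 8.83 p [ 0.5334 -0.0137  0.2715] toolx [ 0.001  0.    -1.   ] yawY -65.16 q [ 0.05  0.57 -0.18  1.94  0.16  0.64 -1.37] op 0.0337
F [-3.83  0.16 11.71] T [0.391 1.075 0.084] axial about toolx -0.083
```

The moving torque of 0.40 N·m and the static trend both put the seat at roughly 0.2 to 0.3 rad. I'll hold briefly, then open only a little because the neighbours are close, and lift straight up.

>>> jog_arm --steps '[{"dp":[0,0,0],"turn":[1,0,0],"fingers":0.3},{"dp":[0,0,0],"turn":[0,0,0],"fingers":0.3},{"dp":[0,0,0],"turn":[0,0,0],"fingers":0.3},{"dp":[0,0,0],"turn":[0,0,0],"fingers":0.3},{"dp":[0,0,0],"turn":[0,0,0],"fingers":0.3},{"dp":[0,0,0],"turn":[0,0,0],"fingers":0.48},{"dp":[0,0,0],"turn":[0,0,0],"fingers":0.48},{"dp":[0,0,0],"turn":[0,0,0],"fingers":0.48},{"dp":[0,0,0],"turn":[0,0,0],"fingers":0.48}]'

```text
time_s: 9.58
tool_pos: [0.5334, -0.0138, 0.2707]
ee_rot: [0.692, 0.146, -0.692, 0.146]
contact_force: [0.1, -0.7, 0.5]
opening: 0.0409
```

```bash
python3 q.py
```

```text
t 9.58 p [ 0.5334 -0.0138  0.2707] toolx [ 0.  0. -1.] yawY -66.15 q [ 0.05  0.57 -0.18  1.94  0.16  0.64 -1.39] op 0.0409
F [ 0.09 -0.73  0.47] T [ 0.025 -0.043 -0.021] axial about toolx 0.021
F tool [-0.47  0.7   0.21] T tool [ 0.021  0.049 -0.005]
```

Released with no residual forces. Time is plentiful, so I'll regrip with the jaws square to the row and feel the seat once more, which checks that it wasn't slip.

>>> jog_arm --steps '[{"dp":[-15,0,0],"turn":[0,0,0],"fingers":0.48},{"dp":[-25,0,0],"turn":[0,0,0],"fingers":0.48},{"dp":[-15,0,0],"turn":[-7,0,0],"fingers":0.48},{"dp":[0,0,0],"turn":[-7,0,0],"fingers":0.6},{"dp":[0,0,0],"turn":[-7,0,0],"fingers":0.6},{"dp":[0,0,0],"turn":[-7,0,0],"fingers":0.6},{"dp":[0,0,0],"turn":[-7,0,0],"fingers":0.6},{"dp":[0,0,0],"turn":[-7,0,0],"fingers":0.6},{"dp":[0,0,0],"turn":[-7,0,0],"fingers":0.6},{"dp":[0,0,0],"turn":[-7,0,0],"fingers":0.6}]'

```text
time_s: 10.42
tool_pos: [0.5334, -0.0138, 0.3257]
ee_rot: [0.541, 0.455, -0.541, 0.455]
contact_force: [-0.6, 0.2, -0.1]
opening: 0.0511
```

>>> jog_arm --steps '[{"dp":[0,0,0],"turn":[-7,0,0],"fingers":0.6},{"dp":[0,0,0],"turn":[-7,0,0],"fingers":0.6},{"dp":[0,0,0],"turn":[0,0,0],"fingers":0.6}]'

```text
time_s: 10.67
tool_pos: [0.5334, -0.014, 0.3256]
ee_rot: [0.481, 0.518, -0.481, 0.518]
contact_force: [0.4, -0.1, -0.7]
opening: 0.0513
```

Run:
```python
from st import *
rep([.5334,-.0138,.271],4)
```

```text
t 10.67 p [ 0.5334 -0.014   0.3256] toolx [-0.  0. -1.] yawY 4.19 q [ 0.29  0.52 -0.51  1.9   0.34  0.81 -0.33] op 0.0513
F [ 0.45 -0.07 -0.68] T [ 0.009 -0.011 -0.053] axial about toolx 0.053
dp tool mm [54.6  0.  -0.2]
turn tool deg [ 0.19 -0.02  0.01]
```

>>> jog_arm --steps '[{"dp":[20,0,0],"turn":[0,0,0],"fingers":0.6},{"dp":[20,0,0],"turn":[0,0,0],"fingers":0.6},{"dp":[14,0,0],"turn":[0,0,0],"fingers":0.5},{"dp":[0,0,0],"turn":[0,0,0],"fingers":0.4},{"dp":[0,0,0],"turn":[0,0,0],"fingers":0.3},{"dp":[0,0,0],"turn":[0,0,0],"fingers":0.3},{"dp":[0,0,0],"turn":[0,0,0],"fingers":0.3},{"dp":[0,0,0],"turn":[0,0,0],"fingers":0.3},{"dp":[0,0,0],"turn":[1.5,0,0],"fingers":0.3},{"dp":[0,0,0],"turn":[1.5,0,0],"fingers":0.3}]'

```text
time_s: 11.5
tool_pos: [0.5338, -0.014, 0.2702]
ee_rot: [0.498, 0.503, -0.497, 0.502]
contact_force: [19.9, 0.0, -50.3]
opening: 0.0335
```

```bash
python3 q.py
```

```text
t 11.5 p [ 0.5338 -0.014   0.2702] toolx [ 0.     0.001 -1.   ] yawY 0.58 q [ 0.24  0.6  -0.45  1.93  0.39  0.69 -0.43] op 0.0335
F [ 1.992e+01  1.000e-02 -5.031e+01] T [ 0.131 -3.857  0.31 ] axial about toolx -0.315
F tool [50.31 19.92  0.25] T tool [-0.315  0.092  3.857]
```

>>> jog_arm --steps '[{"dp":[1.2,0.6,0],"turn":[0,0,0],"fingers":0.3},{"dp":[0,0,0],"turn":[1.5,0,0],"fingers":0.3},{"dp":[0,0,0],"turn":[1.5,0,0],"fingers":0.3}]'

```text
time_s: 11.75
tool_pos: [0.534, -0.0139, 0.2699]
ee_rot: [-0.51, -0.49, 0.51, -0.489]
contact_force: [8.6, -0.6, -25.3]
opening: 0.0338
```

```bash
python3 q2.py
```

```text
t 11.75 p [ 0.534  -0.0139  0.2699] toolx [-0.  0. -1.] yawY -2.42 q [ 0.23  0.6  -0.43  1.93  0.38  0.69 -0.47] op 0.0338
F [  8.63  -0.63 -25.25] T [ 0.086 -1.891  0.384] axial about toolx -0.385
[-0.227 -0.085 -0.09  -0.071 -0.099] -0.11453872290249542
t 12.0 p [ 0.534  -0.0139  0.2699] toolx [-0.  0. -1.] yawY -2.38 q [ 0.23  0.6  -0.43  1.93  0.38  0.69 -0.47] op 0.0337
F [  9.42   0.74 -23.67] T [ 0.126 -2.051  0.098] axial about toolx -0.099
```

Consistent: 6° after regripping, the moving torque is 0.385 and the static torque 0.10 N·m, so the seat is at about 0.21 rad. I'll hold, release and lift, then close the fingers for the button.

>>> jog_arm --steps '[{"dp":[1,0.4,0],"turn":[0,0,0],"fingers":0.3},{"dp":[0,0,0],"turn":[0,0,0],"fingers":0.3},{"dp":[0,0,0],"turn":[0,0,0],"fingers":0.3},{"dp":[0,0,0],"turn":[0,0,0],"fingers":0.3},{"dp":[0,0,0],"turn":[0,0,0],"fingers":0.6},{"dp":[0,0,0],"turn":[0,0,0],"fingers":0.6},{"dp":[0,0,0],"turn":[0,0,0],"fingers":0.6},{"dp":[0,0,0],"turn":[0,0,0],"fingers":0.6},{"dp":[-20,0,0],"turn":[0,0,0],"fingers":0.6},{"dp":[-30,0,0],"turn":[0,0,0],"fingers":0.6}]'

```text
time_s: 12.83
tool_pos: [0.5338, -0.0138, 0.3183]
ee_rot: [-0.508, -0.492, 0.51, -0.49]
contact_force: [-0.3, -0.5, -0.1]
opening: 0.051
```

>>> jog_arm --steps '[{"dp":[-10,0,0],"turn":[0,0,0],"fingers":0},{"dp":[0,0,0],"turn":[0,0,0],"fingers":0},{"dp":[0,0,0],"turn":[0,0,0],"fingers":0},{"dp":[0,0,0],"turn":[0,0,0],"fingers":0},{"dp":[0,0,0],"turn":[0,0,0],"fingers":0},{"dp":[0,0,0],"turn":[0,0,0],"fingers":0}]' --grip_force 20

```text
time_s: 13.33
tool_pos: [0.5343, -0.0138, 0.3287]
ee_rot: [-0.509, -0.491, 0.51, -0.49]
contact_force: [-0.2, -0.6, 0.3]
opening: -0.0003
```

Run:
```python
from st import *
rep([.4655,-.0071,.3],84)
rep([.4655,-.0071,.3],-5.9)
```

```text
t 13.33 p [ 0.5343 -0.0138  0.3287] toolx [-0.001  0.    -1.   ] yawY -2.14 q [ 0.27  0.51 -0.48  1.89  0.32  0.81 -0.42] op -0.0003
F [-0.25 -0.56  0.32] T [ 0.025 -0.008  0.069] axial about toolx -0.069
dp tool mm [ 28.8 -68.9  -4.1]
turn tool deg [-8.614e+01 -5.000e-02  5.000e-02]
t 13.33 p [ 0.5343 -0.0138  0.3287] toolx [-0.001  0.    -1.   ] yawY -2.14 q [ 0.27  0.51 -0.48  1.89  0.32  0.81 -0.42] op -0.0003
F [-0.25 -0.56  0.32] T [ 0.025 -0.008  0.069] axial about toolx -0.069
dp tool mm [ 28.8 -68.9  -4.1]
turn tool deg [ 3.76 -0.    0.07]
```

>>> jog_arm --steps '[{"dp":[0,-34,-2],"turn":[0,0,0],"fingers":0},{"dp":[0,-34.5,-2],"turn":[0,0,0],"fingers":0},{"dp":[20,0,0],"turn":[0,0,0],"fingers":0},{"dp":[25,0,0],"turn":[0,0,0],"fingers":0},{"dp":[15,0,0],"turn":[0,0,0],"fingers":0},{"dp":[0,0,0],"turn":[0,0,0],"fingers":0},{"dp":[0,0,0],"turn":[0,0,0],"fingers":0}]'

```text
time_s: 13.92
tool_pos: [0.466, -0.007, 0.2691]
ee_rot: [-0.509, -0.491, 0.51, -0.49]
contact_force: [0.9, -0.5, 0.6]
opening: 0.0003
```

Run:
```python
from st import *
from workcell import camera
import cv2,pickle
s,M=rep([.4655,-.0071,.257],-5.9)
for n,(a,b,c_,d) in dict(scene=(110,230,240,400),top=(150,270,240,400)).items():
    c=camera(n);im=c["color"][:,:,::-1][a:b,c_:d]
    cv2.imwrite(f"pics/{n}3.png",cv2.resize(im,None,fx=5,fy=5,interpolation=cv2.INTER_CUBIC))
```

```text
t 13.92 p [ 0.466  -0.007   0.2691] toolx [-0.002  0.    -1.   ] yawY -2.12 q [ 0.23  0.52 -0.44  2.1   0.39  0.6  -0.52] op 0.0003
F [ 0.87 -0.54  0.59] T [-0.026 -0.009 -0.037] axial about toolx 0.037
dp tool mm [12.1 -0.5  0.1]
turn tool deg [ 3.78 -0.01  0.11]
```

View pics/scene3.png

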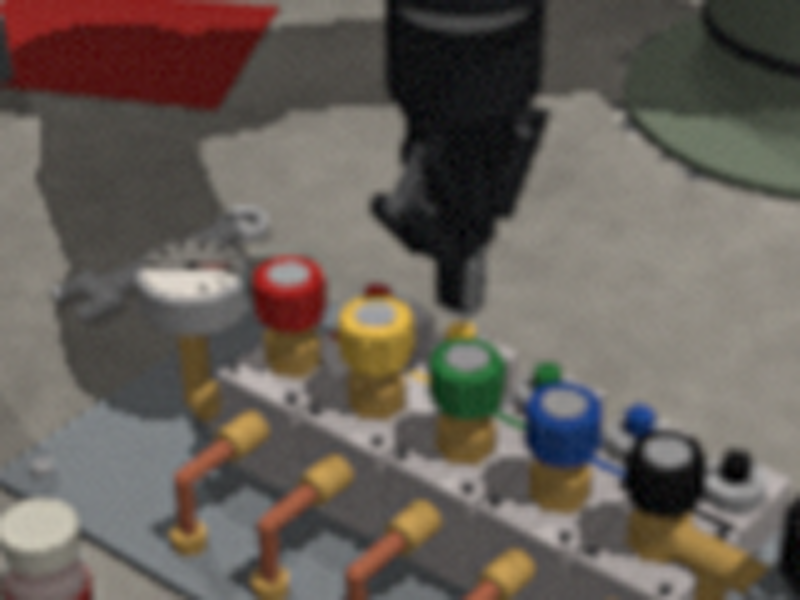

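View pics/top3.png

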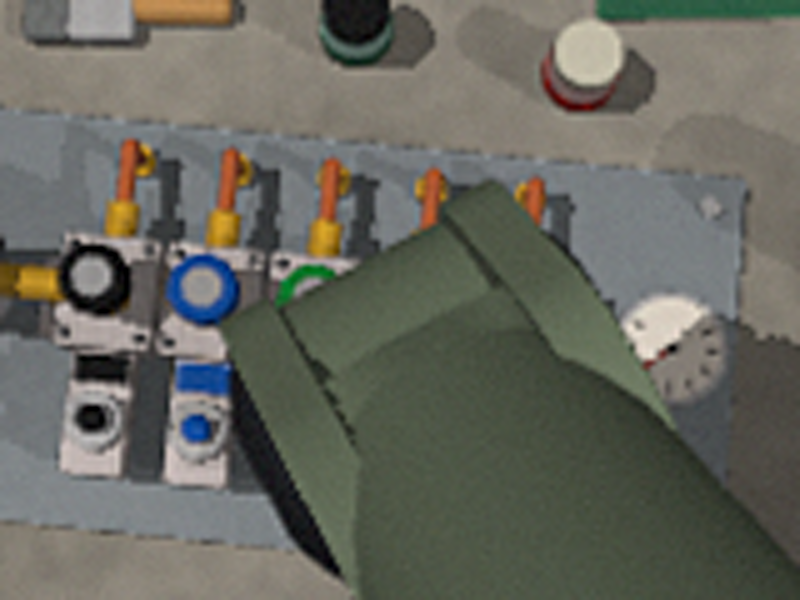

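The tip at (460,305) in the scene zoom sits directly above the yellow button at (461,330), clear of its neighbours. I'll press in stages.

>>> jog_arm --steps '[{"dp":[8,-0.5,0],"turn":[0,0,0],"fingers":0},{"dp":[4,0,0],"turn":[0,0,0],"fingers":0},{"dp":[2,0,0],"turn":[0,0,0],"fingers":0},{"dp":[0,0,0],"turn":[0,0,0],"fingers":0}]'

```text
time_s: 14.35
tool_pos: [0.4658, -0.0073, 0.2554]
ee_rot: [0.509, 0.49, -0.509, 0.491]
contact_force: [1.3, -2.4, 3.9]
opening: -0.0
```

```bash
python3 q.py
```

```text
t 14.35 p [ 0.4658 -0.0073  0.2554] toolx [ 0. -0. -1.] yawY -2.15 q [ 0.22  0.54 -0.43  2.11  0.41  0.56 -0.54] op -0.0
F [ 1.32 -2.41  3.93] T [-0.418 -0.178 -0.037] axial about toolx 0.037
F tool [-3.93  1.41  2.36] T tool [ 0.037 -0.411  0.194]
```

>>> jog_arm --steps '[{"dp":[2,0,0],"turn":[0,0,0],"fingers":0},{"dp":[2,0,0],"turn":[0,0,0],"fingers":0},{"dp":[1,0,0],"turn":[0,0,0],"fingers":0},{"dp":[0,0,0],"turn":[0,0,0],"fingers":0}]'

```text
time_s: 14.68
tool_pos: [0.4658, -0.0073, 0.2507]
ee_rot: [0.509, 0.49, -0.509, 0.491]
contact_force: [-1.2, -2.8, 8.3]
opening: 0.0
```

```bash
python3 q.py
```

```text
t 14.68 p [ 0.4658 -0.0073  0.2507] toolx [ 0. -0. -1.] yawY -2.16 q [ 0.21  0.55 -0.42  2.11  0.42  0.55 -0.55] op 0.0
F [-1.17 -2.76  8.27] T [-0.339  0.05  -0.019] axial about toolx 0.018
F tool [-8.27 -1.06  2.81] T tool [ 0.018 -0.34  -0.037]
```

8.3 N corresponds to about 6 mm down. I'll hold for 1.5 s, then lift.

>>> jog_arm --steps '[{"dp":[0.5,0,0],"turn":[0,0,0],"fingers":0},{"dp":[0,0,0],"turn":[0,0,0],"fingers":0},{"dp":[0,0,0],"turn":[0,0,0],"fingers":0},{"dp":[0,0,0],"turn":[0,0,0],"fingers":0},{"dp":[0,0,0],"turn":[0,0,0],"fingers":0},{"dp":[0,0,0],"turn":[0,0,0],"fingers":0},{"dp":[0,0,0],"turn":[0,0,0],"fingers":0},{"dp":[0,0,0],"turn":[0,0,0],"fingers":0},{"dp":[0,0,0],"turn":[0,0,0],"fingers":0},{"dp":[0,0,0],"turn":[0,0,0],"fingers":0}]'

```text
time_s: 15.52
tool_pos: [0.4657, -0.0073, 0.2504]
ee_rot: [0.509, 0.49, -0.509, 0.491]
contact_force: [-0.0, -1.8, 9.1]
opening: 0.0001
```

>>> jog_arm --steps '[{"dp":[0,0,0],"turn":[0,0,0],"fingers":0},{"dp":[0,0,0],"turn":[0,0,0],"fingers":0},{"dp":[0,0,0],"turn":[0,0,0],"fingers":0},{"dp":[0,0,0],"turn":[0,0,0],"fingers":0},{"dp":[0,0,0],"turn":[0,0,0],"fingers":0},{"dp":[0,0,0],"turn":[0,0,0],"fingers":0},{"dp":[0,0,0],"turn":[0,0,0],"fingers":0},{"dp":[0,0,0],"turn":[0,0,0],"fingers":0}]'

```text
time_s: 16.18
tool_pos: [0.4658, -0.0073, 0.2504]
ee_rot: [0.509, 0.49, -0.509, 0.491]
contact_force: [-0.8, -1.2, 8.0]
opening: 0.0001
```

>>> jog_arm --steps '[{"dp":[-4,0,0],"turn":[0,0,0],"fingers":0},{"dp":[-10,0,0],"turn":[0,0,0],"fingers":0},{"dp":[-30,0,0],"turn":[0,0,0],"fingers":0},{"dp":[-40,0,0],"turn":[0,0,0],"fingers":0},{"dp":[-30,0,0],"turn":[0,0,0],"fingers":0},{"dp":[0,0,0],"turn":[0,0,0],"fingers":0},{"dp":[0,0,0],"turn":[0,0,0],"fingers":0}]'

```text
time_s: 16.77
tool_pos: [0.4656, -0.0073, 0.3658]
ee_rot: [0.51, 0.49, -0.509, 0.491]
contact_force: [-0.4, 0.2, -0.5]
opening: -0.0001
```

Run:
```python
from st import *
from workcell import camera
import cv2
rep()
c=camera("scene");im=c["color"][:,:,::-1]
cv2.imwrite("pics/scene4.png",cv2.resize(im[110:230,240:400],None,fx=5,fy=5,interpolation=cv2.INTER_CUBIC))
d=cv2.absdiff(im,cv2.imread("pics/scene0.png")).max(2)
print([(n,int(d[y-12:y+12,x-14:x+14].max())) for n,x,y in [("jarA",248,224),("jarB",284,251),("brush",332,289),("cup",434,273),("tape",465,260),("can",223,171),("spanner",262,166)]])
```

```text
t 16.77 p [ 0.4656 -0.0073  0.3658] toolx [ 0.003 -0.    -1.   ] yawY -2.17 q [ 0.32  0.36 -0.54  2.03  0.25  0.81 -0.4 ] op -0.0001
F [-0.4   0.19 -0.53] T [ 0.002 -0.022  0.035] axial about toolx -0.035
[('jarA', 9), ('jarB', 18), ('brush', 9), ('cup', 8), ('tape', 29), ('can', 9), ('spanner', 77)]
```

View pics/scene4.png

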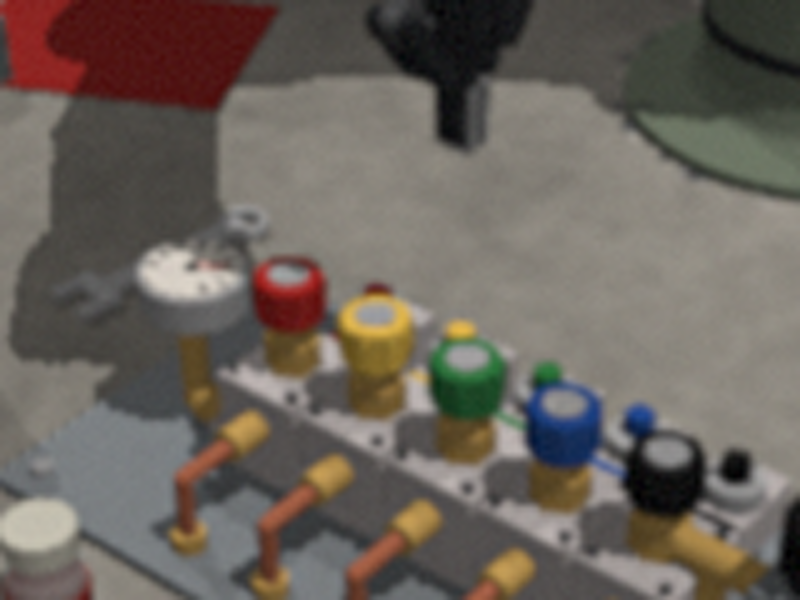

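The yellow button is up again at (461,329). The spanner hasn't moved; its pixel change is the arm's shadow. Handing in.

```bash
python3 -c "
from workcell import job_done
print(job_done())"
```

```text
the job is handed in; nothing more can be done
None
```

I screwed the yellow knob shut until the seat was snug, held the yellow bleed button down, and let it come back up. The job was handed in at about 17 s. No verdict was reported.

- **Valve:** The knob turned about 90° freely at roughly 0.15 N m, then the torque climbed to 0.40 N m. Individual torque readings were noisy, by about 0.05 N m. Torque also relaxed while I held still, so I let go, regripped and felt the seat again. It read 0.385 N m moving and 0.10 N m at rest, which puts the knob at about 0.21 rad past first touch, well short of crushing. After release it should ease back to about 0.11 rad, which I worked out from the brief and did not measure.
- **Regrip load:** When I regripped, the wrist force briefly reached about 50 N upward and 20 N sideways on the knob. I eased this to about half before letting go. It stayed below the 120 N limit.
- **Bleed:** I pressed the button about 6 to 6.5 mm down, at 8 to 9 N, for about 1.5 s. The last picture shows it up again.
- **Surroundings:** I never meant to touch another line, and the wrist force showed no sign of it. The bench items look unmoved in the scene camera. The spanner was the only item with a large pixel change (77 levels). It is in the same place in the picture, so I took the change to be the arm's shadow.

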